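Free the centrifuge lid from its hidden safety catch and unload a vial

ROBOT

A 6-joint arm with a two-finger parallel gripper is mounted at the origin on a cart in front of the work surface, level with it; the furniture and walls round the work are solid. World frame = base frame: x ahead of the robot, y to its left, z up, the work surface at z = 0. Lengths are in m, angles in rad, forces in N, time in s.
With the tool pointing down it reaches from about 0.25 to 0.725 m from the base axis. Payload 4 kg.
Tool frame: the origin (TCP) lies at the very end of the fingers, on their centre line; the grasp point (between the pads) lies 19 mm behind it; z points along the fingers, y is the line along which they close (so a half turn about z gives the same grasp; the last joint's range is limited). The gripper opens to 85 mm and grips with 20 to 120 N. Pads are 22 mm wide; open, the fingers measure 114 mm over their backs; the gripper's body (76 mm by 85 mm) begins 54 mm behind the grasp point. The pads swing forward as they close: fully open they stand 13 mm farther back than shut.
Start: joints at [-1.135, 0.241, 0.005, 1.335, 0, 1.571], TCP at [0.211, -0.453, 0.231] pointing down, gripper open.
Joint ranges: [-2.72, 2.72], [-1.05, 1.87], [-1.09, 1.28], [-1.99, 2.15], [-1.42, 1.44], [-3.14, 3.14]. Speed limits (rad/s): [2.79, 2.79, 3.14, 3.14, 3.14, 3.14].

INTERFACE

Orientations are given as a unit quaternion [x, y, z, w].
In Python, from workcell import bot, vision, workorder, boxes_of gives the robot as it stands.
- The arm moves only by the tool send_rows, never from a script. Its argument "motion" is text: rows parted by semicolons, each of 5 numbers parted by spaces: the closure, from -1 (fully open) to 1 (shut), so that 0 is half open, then the shift along the tool's x, y, z in cm, then the turn about the tool's z in rad. In form: claw x y z twist; .... A call has 1 to 5 rows; each row is the pose to reach, as a shift and turn from the pose commanded when the call began, along the tool's axes at that moment; what a row does not reach only later rows make up. A row lasts 1/10 s, in which the tool goes at most 50 mm and 8.59 degrees, less where a joint would pass 70% of its speed; a pose out of reach is approached as far as the arm can. A call with a gripper value outside its range is refused whole. The fingers move at their own pace and stop on an object; the grip force is fixed at half the most. Time passes only in rows, so rows that repeat a pose let the fingers close. It gives the time, the measured TCP pose, the force, the opening and the grip force at its end, in the units of the state.
- bot.get_obs(): the state, without advancing time (a new reading comes with each control period).
- vision.camera(name): name is "scene" or "top"; returns the picture (384x512x3 uint8, red, green, blue); there is no depth.
- vision.camera_model(name): a dict with "fov_y" (degrees; the focal length in pixels is half the picture's height over the tangent of half this angle, whatever the lens; pixels are square), "cx", "cy" (the principal point, pixels), "world_from_camera" (4x4, takes a point from camera to world coordinates). Camera axes: x right, y down, z forward; pixel columns grow to the right and rows downward; lengths in m; the calibration is good to about 2 mm. A picture is of the moment at which its call begins. camera_model takes no time and is no camera call.
- workorder.job_done(): hands the job in; it is judged then, once.
Trained networks look in the newest picture that a camera, given by its name, has taken for a name from the list of things; names that differ only in an ending like _2 or _b are one class to them, and where a whole thing is asked for, a point or a joint stands for the part that bears it (a point fixed in the world has none). Each returns a list of dicts, best first, with "conf" (0 to 1); they miss things now and then, are a little off and sometimes report something else, mostly with a low value. They report only what shows in the picture. A call takes as long as a camera call.
- boxes_of(camera, target): "rect" ([centre column, centre row, width, height] in pixels, round what is visible of it).
The state is a dict: "clock": time; "joint_pos": joint angles; "joint_vel": joint speeds; "tau": joint torques, N m; "eef_pos": TCP position; "tool_rot": TCP orientation; "ft_force": force on the tool from outside, world axes, zero at the start; "ft_torque": the same for the moment, N m; "grip_width": finger opening in m; "grasp_force": force on a finger pad.
Only numpy, scipy, OpenCV 4.12 (cv2) and the standard library are available. Lean on these libraries where they do the work, as an engineer would, in place of code of your own. Each camera call takes 0.05 s, during which the arm holds its last target. There are 200 camera calls.

TASK

The small white bench centrifuge has stopped and its main lock has let go, but its lid, popped up a little at the front, is still held by a sprung safety catch hidden under the front edge: reach under the raised edge, feel along it for the catch's finger tab, push the tab aside to the right and lift the lid past it. Go gently, never pressing on the lid or the catch with more than about 20 N until the lid is free, for heaving on the latched lid or forcing the catch bends it, and swing the lid up until it stands wide open by itself. Then take the blue-capped vial out of the rotor and stand it upright on the floor of the white tray, leaving the other vials where they are.

Things in the scene. Friction and masses are not known exactly. Their poses are not given: they have to be found in the camera images.
- centrifuge: White bench centrifuge, fixed, 275 (x) x 240 (y) x 117 mm without lid; origin mid-underside, x to its rear, y to its left seen from the robot, z up; mm figures below are in this frame. Front face x=-135; low ledge z=85 from x=-112 to -60, there a step up to the grey deck, z=115, with a round bowl (140 mm across, centre x=30, y=0) for the rotor. Lid hinge axis along y at x=120, z=120.
- lid (a joint): White lid's hinge angle, rad: 0 as found (front popped up, underside sloping 0.12 rad up to the front, on bumpers, cannot go lower); 1.6 stop, wide open, leaning back. While the catch holds it rises only to about 0.02. A spring carries most of its weight: 1 to 5 N at the front edge lift it; above about 0.5 rad it rises by itself to the stop and stays, below about 0.3 it falls shut.
- lid_edge (a point): Middle of the lid's lower front edge, 220 mm from the hinge axis; as found at x=-98, y=0, z=146 mm; swings with the lid. The edge is straight, along y, 232 mm long. The lid's front face above it is 20 mm high, then it slopes back to the 50 mm high top. Inside the edge runs a flange 12 mm wide, 4 mm thick.
- catch_space (a point): Point on the ledge under the lid's edge (x=-98, y=0, z=85). The hand space reaches from z=85 up to the edge and 38 mm inward. In it stands the steel catch, its place along the edge unknown: y between -35 and +20. Its finger tab is an upright plate 3 mm thick (y), x=-96 to -84, z=111 to 141. It turns on a rigid pin 7 mm thick at x=-74, z up to 161. Reach in 10 to 18 mm behind the edge.
- entry (a point): Point on the ledge under the left part of the edge (x=-98, y=78, z=85), free of the catch: let the fingers in here, pointing forward and 45 to 60 deg down, then feel to the right (-y). The tab yields only to the right, against a spring: 2 N at first, the hook is free after 5 to 7 mm (4 to 5 N), end stop after 12 mm (7 N), then rigid. Let go, it hooks again unless the edge is 12 mm up by then.
- vial_blue_centre (a point): Centre (half-way up) of the glass vial with the blue cap, 22 mm across (cap 16 mm), 54 mm high, about 15 g, z up. It stands loose in one of the four rotor cups (25 mm wide inside, 31 outside, 14 mm deep, rim 3 mm below the deck), 38 mm from the bowl's axis at any angle; hidden until the lid is open. The cup's rim is 13 mm below this point: grip the upper half.
- vial_black_centre (a point): Centre of the like vial with a black cap in the opposite cup, the counterweight; it stays in its cup.
- tray: White open sample tray, fixed, 130 (x) x 150 (y) mm, walls 4 mm thick and 22 mm high, floor 4 mm thick; origin mid-underside. Two vials with grey caps stand in it at x=+42, y=+50 and -50 mm; the rest is free, best about x=-15, y=0.
- vial_grey_a_centre (a point): Centre of the grey-capped vial (22 mm across, 54 mm high) in the tray's far left corner; it stays there.
- vial_grey_b_centre (a point): Centre of the grey-capped vial in the tray's far right corner; it stays there.

How it is judged:
By the outcome, as a careful person would: the job done as asked, in the order asked, and still so for the second after the job is handed in, with the robot touching nothing.
It also fails if it takes over 67 s, if anything falls off the work surface, if the arm or the gripper's body presses on something with over 40 N, if the wrist force passes 120 N, or if a joint passes its speed limit or range.

## Working session

There is one attempt and no reset: what is moved stays moved. The work goes in short steps, Python scripts to look and compute and a tool call to move; the robot and the scene stay as the last step left them, time stands still between calls to the robot, and variables do not carry over. Pictures are saved under pics/ and viewed, at most 15 in all, crops included, and the job is handed in when it is done.

Besides the shell and the picture viewer there is one more tool, called after "Request:" by a JSON object that holds its "api" and its "payload". send_rows: Moves the arm, as the interface text tells. Its arguments: {"type":"object","properties":{"motion":{"type":"string"}},"required":["motion"]}

```bash
mkdir -p pics; ls; python3 - <<'E'
from workcell import bot, vision, workorder, boxes_of
import cv2,numpy as np
o=bot.get_obs();print({k:np.round(v,3).tolist() for k,v in o.items()})
ims=[]
for c in("scene","top"):
    im=vision.camera(c);cv2.imwrite(f"pics/{c}0.png",im[:,:,::-1]);m=vision.camera_model(c);print(c,m['fov_y'],m['cx'],m['cy'],np.round(m['world_from_camera'],4).tolist())
    for t in("centrifuge","lid","tray","vial_grey_a_centre"):
        print(t,[(np.round(b['rect'],1).tolist(),round(b['conf'],2)) for b in boxes_of(c,t)][:3])
E
```

```text
pics
{'clock': 0.0, 'joint_pos': [-1.135, 0.241, 0.004, 1.335, -0.0, 1.571], 'joint_vel': [-0.0, 0.001, -0.002, -0.0, -0.001, -0.001], 'tau': [-0.0, -37.231, 25.241, 0.017, -0.0, -0.0], 'eef_pos': [0.211, -0.453, 0.23], 'tool_rot': [0.976, 0.216, -0.0, -0.001], 'ft_force': [0.058, -0.002, 0.366], 'ft_torque': [0.055, 0.021, 0.015], 'grasp_force': 0.0, 'grip_width': 0.085}
scene 55.73457451461913 258.3061740721219 185.81516051571333 [[-0.7226, -0.4396, 0.5334, 0.1685], [-0.6911, 0.4766, -0.5434, 0.6509], [-0.0154, -0.7613, -0.6482, 0.666], [0.0, 0.0, 0.0, 1.0]]
centrifuge [([303.4, 170.8, 129.3, 128.5], 0.92)]
lid [([302.9, 147.3, 121.4, 81.1], 0.57)]
tray [([230.8, 282.6, 93.0, 75.9], 0.79)]
vial_grey_a_centre [([202.8, 278.3, 14.7, 22.2], 0.65)]
top 47.08085213510366 256.77660451257026 186.30326987883907 [[0.0065, -0.9891, 0.1472, 0.4844], [-1.0, -0.0065, 0.001, 0.1845], [-0.0, -0.1472, -0.9891, 1.0144], [0.0, 0.0, 0.0, 1.0]]
centrifuge [([337.4, 194.1, 141.4, 148.0], 0.65)]
lid [([341.3, 184.6, 133.6, 132.1], 0.75), ([337.8, 194.2, 139.5, 145.7], 0.58)]
tray [([178.0, 226.7, 75.8, 65.4], 0.87), ([337.4, 194.1, 134.5, 144.3], 0.56)]
vial_grey_a_centre [([153.6, 212.6, 13.1, 3.8], 0.69)]
```

```bash
python3 -c "
import cv2
for c in('scene','top'):
    cv2.imwrite(f'pics/{c}0b.png',cv2.resize(cv2.imread(f'pics/{c}0.png'),(800,600),interpolation=cv2.INTER_CUBIC))"
```

```text
(no output)
```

View pics/scene0b.png

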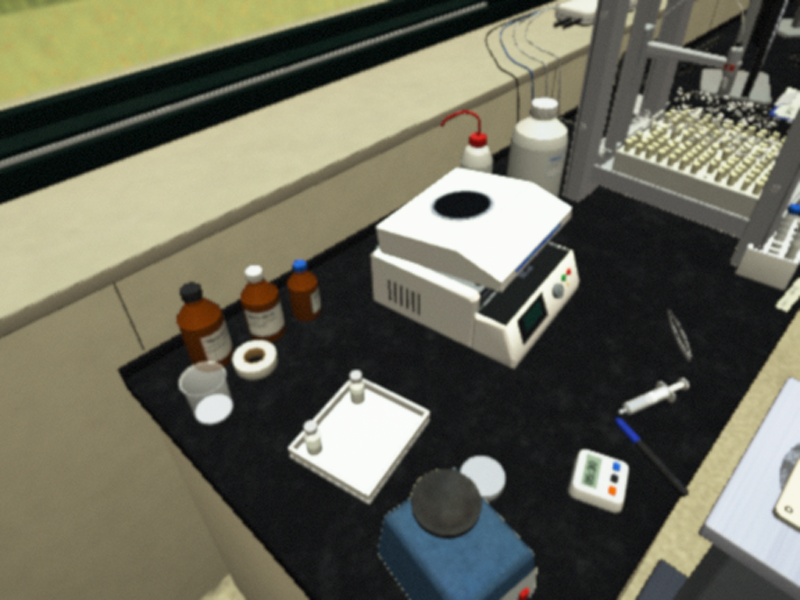

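View pics/top0b.png

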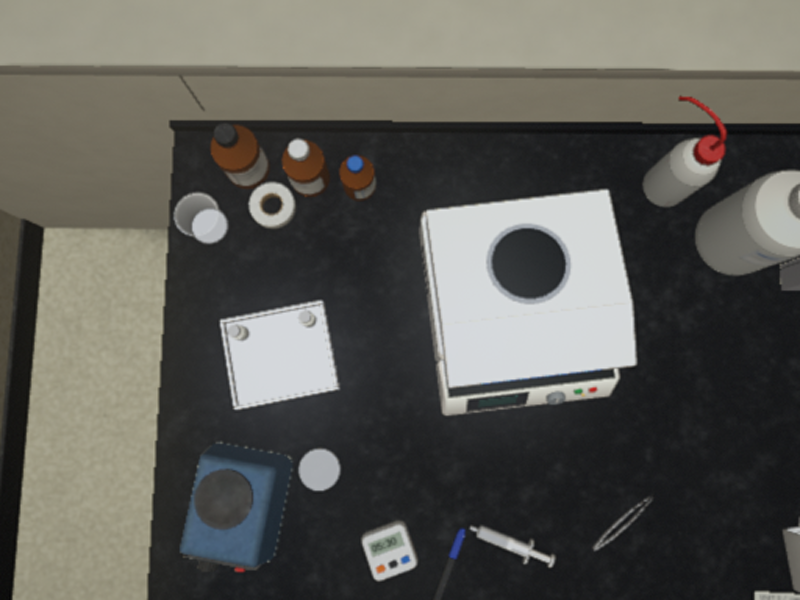

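```bash
cat > h.py <<'E'
from workcell import bot, vision, workorder, boxes_of
import cv2,numpy as np
from scipy.optimize import least_squares
from scipy.spatial.transform import Rotation as R
def proj(c,P):
    m=vision.camera_model(c);T=np.linalg.inv(np.array(m['world_from_camera']));P=np.atleast_2d(P)
    q=P@T[:3,:3].T+T[:3,3];f=192/np.tan(np.radians(m['fov_y'])/2)
    return np.c_[m['cx']+f*q[:,0]/q[:,2],m['cy']+f*q[:,1]/q[:,2]]
def ray(c,px,z):
    m=vision.camera_model(c);T=np.array(m['world_from_camera']);f=192/np.tan(np.radians(m['fov_y'])/2)
    d=T[:3,:3]@[(px[0]-m['cx'])/f,(px[1]-m['cy'])/f,1];return T[:3,3]+d*(z-T[2,3])/d[2]
def tow(p,L):  # p=x,y,yaw ; L in mm
    L=np.atleast_2d(L)/1000.;c,s=np.cos(p[2]),np.sin(p[2])
    return np.c_[p[0]+c*L[:,0]-s*L[:,1],p[1]+s*L[:,0]+c*L[:,1],L[:,2]]
def fit(obs,p0):
    def r(p): return np.concatenate([(proj(c,tow(p,L))[0]-np.array(u)/1.5625) for c,u,L in obs])
    s=least_squares(r,p0,loss='soft_l1');print(np.round(s.x,4),np.round(r(s.x),1).tolist());return s.x
E
cat > f.py <<'E'
from h import *
C=fit([("scene",(515,362),(-135,120,0)),("scene",(375,302),(140,120,0)),("scene",(577,283),(-135,-120,0)),
("scene",(498,286),(-98,116,146)),("scene",(572,212),(-98,-116,146)),
("top",(448,390),(-98,116,146)),("top",(635,366),(-98,-116,146)),("top",(443,413),(-135,120,40)),("top",(613,397),(-135,-120,40))],[.62,0,.1])
T=fit([("top",(221,321),(65,75,22)),("top",(323,302),(65,-75,22)),("top",(339,388),(-65,-75,22)),("top",(234,408),(-65,75,22)),
("scene",(362,377),(65,-75,22)),("scene",(430,412),(-65,-75,22)),("scene",(289,450),(65,75,22)),("scene",(369,497),(-65,75,22))],[.55,.35,.1])
np.savez('p.npz',C=C,T=T)
for c,(x0,y0,x1,y1) in(("top",(262,115,412,270)),("scene",(230,100,380,240))):
    im=cv2.imread(f"pics/{c}0.png");k=2.66;z=cv2.resize(im[y0:y1,x0:x1],None,fx=k,fy=k,interpolation=cv2.INTER_CUBIC)
    raw=z.copy()
    def line(pts,col):
        q=((proj(c,tow(C,pts))-[x0,y0]+.5)*k).astype(int);cv2.polylines(z,[q.reshape(-1,1,2)],False,col,1)
    line([(-135,120,0),(-135,-120,0)],(0,0,255));line([(140,120,0),(-135,120,0),(-135,120,85)],(0,0,255))
    line([(-98,116,146),(-98,-116,146)],(0,255,0));line([(-98,116,146),(-98,116,146)],(0,255,0))
    line([(-112,116,85),(-112,-116,85)],(255,0,255))
    line([(-98,78,85),(-98,78,146)],(255,128,0))
    h=600//2;out=np.vstack([raw,z]);out=cv2.resize(out,(400,600) ) if False else out
    cv2.imwrite(f"pics/z_{c}.png",z)
a,b=cv2.imread("pics/z_top.png"),cv2.imread("pics/z_scene.png");H=max(a.shape[0],b.shape[0])
pad=lambda i:cv2.copyMakeBorder(i,0,H-i.shape[0],0,0,0)
o=np.hstack([pad(a),pad(b)]);cv2.imwrite("pics/ov.png",o);print(o.shape)
E
python3 f.py
```

```text
[0.6053 0.0183 0.1054] [-2.6, 7.5, -0.7, 0.4, 0.5, 5.9, 1.5, 3.1, -0.0, 3.6, 1.4, -3.3, -0.6, 0.3, 1.2, -0.2, 1.6, -0.9]
[0.5379 0.3608 0.1941] [-0.3, -0.3, -0.3, -0.4, -0.6, 1.4, 0.0, 1.3, -3.8, -1.4, 0.8, 0.1, 0.0, -1.2, 0.2, -0.4]
(412, 798, 3)
```

View pics/ov.png

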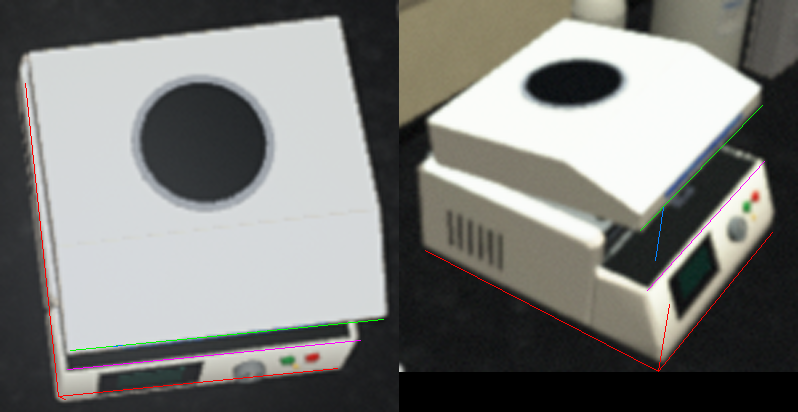

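The overlay fits the lid edge and the body to about 2 mm. The blue-topped heater, the tray and the loose items are all clear of the path. I'll move in front of the centrifuge, high up, with the fingers shut.

Request:
{"api": "send_rows", "payload": {"motion": "1 3.7 -2.8 -1.6 -0.15; 1 7.4 -5.6 -3.2 -0.3; 1 11.1 -8.4 -4.8 -0.45; 1 14.8 -11.2 -6.4 -0.6; 1 18.5 -14 -8 -0.75"}}

```text
clock: 1.0
eef_pos: [0.3201, -0.2467, 0.3121]
tool_rot: [0.828, 0.561, 0.0, 0.0]
ft_force: [1.1, -0.2, -0.5]
grip_width: 0.012
grasp_force: 0.0
```

```bash
cat > s.py <<'E'
from h import *
o=bot.get_obs();r=R.from_quat(o['tool_rot']).as_matrix();C=np.load('p.npz')['C']
p=np.array(o['eef_pos']);c,s=np.cos(C[2]),np.sin(C[2]);d=p[:2]-C[:2]
print('t',round(o['clock'],2),'q',np.round(o['joint_pos'],3).tolist(),'p',np.round(p,4).tolist(),'cent mm',np.round([1000*(c*d[0]+s*d[1]),1000*(-s*d[0]+c*d[1]),1000*p[2]],1).tolist())
print('axes x',np.round(r[:,0],3).tolist(),'y',np.round(r[:,1],3).tolist(),'z',np.round(r[:,2],3).tolist(),'F',np.round(o['ft_force'],1).tolist(),'w',round(o['grip_width'],4))
E
python3 s.py
```

```text
t 1.0 q [-0.657, 0.026, -0.038, 1.507, 0.0, 1.294] p [0.3201, -0.2467, 0.3121] cent mm [-311.5, -233.5, 312.1]
axes x [0.371, 0.929, -0.0] y [0.929, -0.371, 0.001] z [0.001, -0.0, -1.0] F [1.1, -0.2, -0.5] w 0.012
```

Request:
{"api": "send_rows", "payload": {"motion": "1 4.7 -0.3 -1.6 -0.15; 1 9.4 -0.6 -3.2 -0.3; 1 14.1 -0.9 -4.8 -0.45; 1 18.8 -1.2 -6.4 -0.6; 1 23.5 -1.7 -8 -0.75"}}

```text
clock: 1.5
eef_pos: [0.3924, -0.0222, 0.3923]
tool_rot: [0.565, 0.825, 0.0, 0.001]
ft_force: [0.1, -0.5, 0.1]
grip_width: 0.0002
grasp_force: 0.0
```

Request:
{"api": "send_rows", "payload": {"motion": "1 0 0 0 -0.15; 1 0 0 0 -0.3; 1 0 0 0 -0.45; 1 0 0 0 -0.6; 1 0 0 0 -0.75"}}

```text
clock: 2.0
eef_pos: [0.3922, -0.0239, 0.3914]
tool_rot: [0.223, 0.975, 0.0, 0.0]
ft_force: [-0.2, 0.1, 0.7]
grip_width: 0.0001
grasp_force: 0.0
```

Request:
{"api": "send_rows", "payload": {"motion": "1 0 0 0 -0.15; 1 0 0 0 -0.3; 1 0 0 0 -0.45; 1 0 0 0 -0.55; 1 0 0 0 -0.55"}}

```text
clock: 2.5
eef_pos: [0.3921, -0.0241, 0.3914]
tool_rot: [-0.047, 0.999, -0.0, 0.0]
ft_force: [0.2, 0.5, 0.1]
grip_width: 0.0002
grasp_force: 0.0
```

```bash
python3 s.py
```

```text
t 2.5 q [-0.061, 0.013, 0.152, 1.71, 0.0, -0.155] p [0.3921, -0.0241, 0.3914] cent mm [-216.4, -19.8, 391.4]
axes x [-0.996, -0.094, -0.0] y [-0.094, 0.996, -0.0] z [0.0, 0.0, -1.0] F [0.2, 0.5, 0.1] w 0.0002
```

Request:
{"api": "send_rows", "payload": {"motion": "1 -5 0 0 0; 1 -10 0 0 0; 1 -15 0 0 0; 1 -20 0 0 0; 1 -25 0 0 0"}}

```text
clock: 3.0
eef_pos: [0.6381, -0.0008, 0.3914]
tool_rot: [-0.046, 0.999, -0.0, 0.0]
ft_force: [2.2, -0.4, 1.8]
grip_width: -0.0003
grasp_force: 0.0
```

Request:
{"api": "send_rows", "payload": {"motion": "1 -5 0 0 0; 1 -10 0 0 0; 1 -15 0 0 0; 1 -15 0 0 0"}}

```text
clock: 3.4
eef_pos: [0.647, 0.0093, 0.4088]
tool_rot: [-0.046, 0.999, 0.001, -0.02]
ft_force: [-0.4, 0.6, 0.7]
grip_width: 0.0001
grasp_force: 0.0
```

```bash
python3 s.py
```

```text
t 3.4 q [0.014, 0.737, 1.275, 2.15, -0.0, -0.079] p [0.647, 0.0093, 0.4088] cent mm [40.6, -13.4, 408.8]
axes x [-0.995, -0.093, 0.041] y [-0.093, 0.996, 0.003] z [-0.041, -0.001, -0.999] F [-0.4, 0.6, 0.7] w 0.0001
```

Request:
{"api": "send_rows", "payload": {"motion": "1 5 0 0 0; 1 5 0 0 0"}}

```text
clock: 3.6
eef_pos: [0.5969, 0.0042, 0.4118]
tool_rot: [-0.046, 0.999, 0.001, -0.019]
ft_force: [0.1, 0.3, 0.9]
grip_width: -0.0002
grasp_force: 0.0
```

```bash
python3 s.py
```

```text
t 3.6 q [0.007, 0.534, 0.909, 1.984, -0.0, -0.086] p [0.5969, 0.0042, 0.4118] cent mm [-9.8, -13.2, 411.8]
axes x [-0.995, -0.093, 0.038] y [-0.093, 0.996, 0.003] z [-0.038, -0.001, -0.999] F [0.1, 0.3, 0.9] w -0.0002
```

Request:
{"api": "send_rows", "payload": {"motion": "1 -3 0 4 0; 1 -6 0 8 0; 1 -9 0 10 0; 1 -13 0 10 0; 1 -18 0 10 0"}}

```text
clock: 4.1
eef_pos: [0.7406, 0.0192, 0.2948]
tool_rot: [-0.046, 0.999, 0.0, -0.007]
ft_force: [61.3, 1.9, 10.6]
grip_width: 0.0001
grasp_force: 0.0
```

```bash
python3 s.py
```

```text
t 4.1 q [0.026, 0.898, 1.276, 1.963, 0.0, -0.066] p [0.7406, 0.0192, 0.2948] cent mm [134.7, -13.3, 294.8]
axes x [-0.996, -0.092, 0.015] y [-0.092, 0.996, 0.001] z [-0.015, -0.0, -1.0] F [61.3, 1.9, 10.6] w 0.0001
```

Request:
{"api": "send_rows", "payload": {"motion": "1 -2 0 0 0; 1 -4 0 0 0; 1 -6 0 0 0"}}

```text
clock: 4.4
eef_pos: [0.7683, 0.0241, 0.2754]
tool_rot: [-0.047, 0.999, 0.0, 0.013]
ft_force: [-0.7, 0.0, -0.1]
grip_width: 0.0005
grasp_force: 0.0
```

```bash
python3 s.py
```

```text
t 4.4 q [0.031, 0.924, 1.275, 1.897, 0.0, -0.062] p [0.7683, 0.0241, 0.2754] cent mm [162.7, -11.4, 275.4]
axes x [-0.995, -0.093, -0.025] y [-0.093, 0.996, -0.001] z [0.025, 0.001, -1.0] F [-0.7, 0.0, -0.1] w 0.0005
```

Request:
{"api": "send_rows", "payload": {"motion": "1 -3 0 -3 0; 1 -6 0 -6 0; 1 -9 0 -9 0"}}

```text
clock: 4.7
eef_pos: [0.7691, 0.0284, 0.3054]
tool_rot: [-0.047, 0.998, -0.0, 0.036]
ft_force: [0.2, -0.2, 0.1]
grip_width: -0.0002
grasp_force: 0.0
```

```bash
python3 s.py
```

```text
t 4.7 q [0.037, 0.885, 1.275, 1.89, 0.0, -0.057] p [0.7691, 0.0284, 0.3054] cent mm [164.0, -7.3, 305.4]
axes x [-0.993, -0.094, -0.071] y [-0.094, 0.996, -0.004] z [0.071, 0.003, -0.997] F [0.2, -0.2, 0.1] w -0.0002
```

Request:
{"api": "send_rows", "payload": {"motion": "1 -20 0 -20 0; 1 -20 0 -20 0; 1 -20 0 -20 0; 1 -20 0 -20 0; 1 -20 0 -20 0"}}

```text
clock: 5.2
eef_pos: [0.759, 0.0345, 0.3473]
tool_rot: [-0.047, 0.997, -0.0, 0.057]
ft_force: [0.5, 0.2, -1.2]
grip_width: -0.0001
grasp_force: 0.0
```

```bash
python3 s.py
```

```text
t 5.2 q [0.045, 0.83, 1.275, 1.902, -0.0, -0.049] p [0.759, 0.0345, 0.3473] cent mm [154.6, -0.1, 347.3]
axes x [-0.989, -0.094, -0.114] y [-0.094, 0.996, -0.006] z [0.114, 0.005, -0.994] F [0.5, 0.2, -1.2] w -0.0001
```

Request:
{"api": "send_rows", "payload": {"motion": "1 -20 0 -8 0"}}

```text
clock: 5.3
eef_pos: [0.773, 0.0371, 0.3494]
tool_rot: [-0.047, 0.996, -0.0, 0.075]
ft_force: [1.4, -0.2, -0.3]
grip_width: -0.0
grasp_force: 0.0
```

Request:
{"api": "send_rows", "payload": {"motion": "1 -20 0 -8 0"}}

```text
clock: 5.4
eef_pos: [0.7873, 0.04, 0.3522]
tool_rot: [-0.047, 0.995, -0.0, 0.093]
ft_force: [-0.2, -0.8, -0.8]
grip_width: 0.0002
grasp_force: 0.0
```

Request:
{"api": "send_rows", "payload": {"motion": "1 -20 0 -8 0"}}

```text
clock: 5.5
eef_pos: [0.8001, 0.0426, 0.357]
tool_rot: [-0.047, 0.993, 0.0, 0.111]
ft_force: [0.7, -0.5, 0.3]
grip_width: 0.0
grasp_force: 0.0
```

Request:
{"api": "send_rows", "payload": {"motion": "1 -20 0 -8 0"}}

```text
clock: 5.6
eef_pos: [0.812, 0.0451, 0.3637]
tool_rot: [-0.047, 0.991, 0.0, 0.129]
ft_force: [-0.5, -0.6, -0.2]
grip_width: 0.0
grasp_force: 0.0
```

```bash
python3 s.py
```

```text
t 5.6 q [0.056, 0.822, 1.275, 1.766, -0.002, -0.038] p [0.812, 0.0451, 0.3637] cent mm [208.5, 4.9, 363.7]
axes x [-0.962, -0.092, -0.256] y [-0.093, 0.996, -0.012] z [0.256, 0.012, -0.967] F [-0.5, -0.6, -0.2] w 0.0
```

Request:
{"api": "send_rows", "payload": {"motion": "1 -20 0 -10 0"}}

```text
clock: 5.7
eef_pos: [0.8208, 0.0473, 0.3745]
tool_rot: [-0.047, 0.988, 0.0, 0.147]
ft_force: [0.5, -0.2, -0.6]
grip_width: 0.0
grasp_force: 0.0
```

Request:
{"api": "send_rows", "payload": {"motion": "1 -20 0 -10 0"}}

```text
clock: 5.8
eef_pos: [0.8288, 0.0494, 0.3885]
tool_rot: [-0.046, 0.985, 0.001, 0.166]
ft_force: [-0.8, -0.1, -0.3]
grip_width: -0.0001
grasp_force: 0.0
```

Request:
{"api": "send_rows", "payload": {"motion": "1 -20 0 -10 0"}}

```text
clock: 5.9
eef_pos: [0.8359, 0.0513, 0.4034]
tool_rot: [-0.046, 0.982, 0.001, 0.185]
ft_force: [0.4, -0.6, -0.4]
grip_width: 0.0
grasp_force: 0.0
```

Request:
{"api": "send_rows", "payload": {"motion": "1 -20 0 -10 0"}}

```text
clock: 6.0
eef_pos: [0.8422, 0.0532, 0.4187]
tool_rot: [-0.046, 0.978, 0.001, 0.203]
ft_force: [-0.7, -0.5, 0.9]
grip_width: -0.0001
grasp_force: 0.0
```

Request:
{"api": "send_rows", "payload": {"motion": "1 -20 0 -10 0"}}

```text
clock: 6.1
eef_pos: [0.8475, 0.055, 0.4348]
tool_rot: [-0.046, 0.974, 0.002, 0.221]
ft_force: [-0.0, 0.0, -0.5]
grip_width: 0.0002
grasp_force: 0.0
```

```bash
python3 s.py
```

```text
t 6.1 q [0.067, 0.757, 1.275, 1.643, -0.005, -0.029] p [0.8475, 0.055, 0.4348] cent mm [244.8, 11.0, 434.8]
axes x [-0.898, -0.089, -0.431] y [-0.091, 0.996, -0.017] z [0.43, 0.023, -0.902] F [-0.0, 0.0, -0.5] w 0.0002
```

Request:
{"api": "send_rows", "payload": {"motion": "1 -20 0 -12 0"}}

```text
clock: 6.2
eef_pos: [0.8495, 0.0564, 0.4533]
tool_rot: [-0.046, 0.97, 0.002, 0.238]
ft_force: [0.2, 0.6, 0.5]
grip_width: -0.0004
grasp_force: 0.0
```

Request:
{"api": "send_rows", "payload": {"motion": "1 -20 0 -12 0"}}

```text
clock: 6.3
eef_pos: [0.8505, 0.0578, 0.4742]
tool_rot: [-0.046, 0.966, 0.002, 0.256]
ft_force: [-0.1, 0.1, -0.8]
grip_width: 0.0006
grasp_force: 0.0
```

Request:
{"api": "send_rows", "payload": {"motion": "1 -20 0 -12 0"}}

```text
clock: 6.4
eef_pos: [0.8506, 0.059, 0.4953]
tool_rot: [-0.046, 0.961, 0.003, 0.273]
ft_force: [0.7, 0.1, 0.9]
grip_width: -0.0
grasp_force: 0.0
```

Request:
{"api": "send_rows", "payload": {"motion": "1 -20 0 -14 0"}}

```text
clock: 6.5
eef_pos: [0.8475, 0.06, 0.5178]
tool_rot: [-0.045, 0.956, 0.003, 0.289]
ft_force: [0.0, -0.3, 0.1]
grip_width: 0.0002
grasp_force: 0.0
```

Request:
{"api": "send_rows", "payload": {"motion": "1 -20 0 -14 0"}}

```text
clock: 6.6
eef_pos: [0.8431, 0.0608, 0.5419]
tool_rot: [-0.045, 0.951, 0.003, 0.306]
ft_force: [-0.7, 0.7, 0.8]
grip_width: 0.0001
grasp_force: 0.0
```

Request:
{"api": "send_rows", "payload": {"motion": "1 -20 0 -14 0"}}

```text
clock: 6.7
eef_pos: [0.838, 0.0615, 0.5657]
tool_rot: [-0.045, 0.945, 0.004, 0.323]
ft_force: [-0.4, -0.7, -0.8]
grip_width: 0.0001
grasp_force: 0.0
```

```bash
python3 s.py
```

```text
t 6.7 q [0.077, 0.621, 1.275, 1.567, -0.011, -0.022] p [0.838, 0.0615, 0.5657] cent mm [236.0, 18.5, 565.7]
axes x [-0.788, -0.083, -0.611] y [-0.088, 0.996, -0.022] z [0.61, 0.036, -0.792] F [-0.4, -0.7, -0.8] w 0.0001
```

```bash
cat > g.py <<'E'
import sys
from h import *
exec(open('s.py').read().split('\n',1)[1])
# args: waypoints cent-frame mm x,y,z -> tool shift cm from current
for a in sys.argv[1:]:
    w=tow(C,[float(v) for v in a.split(',')])[0]
    print(a,'-> tool cm',np.round(100*(r.T@(w-p)),2).tolist(),'dist',round(100*np.linalg.norm(w-p),1))
E
python3 g.py -200,78,260 -150,78,120 -90,78,104
```

```text
t 6.7 q [0.077, 0.621, 1.275, 1.567, -0.011, -0.022] p [0.838, 0.0615, 0.5657] cent mm [236.0, 18.5, 565.7]
axes x [-0.788, -0.083, -0.611] y [-0.088, 0.996, -0.022] z [0.61, 0.036, -0.792] F [-0.4, -0.7, -0.8] w 0.0001
-200,78,260 -> tool cm [53.2, 5.86, -2.57] dist 53.6
-150,78,120 -> tool cm [57.79, 6.25, 11.56] dist 59.3
-90,78,104 -> tool cm [54.01, 6.39, 16.49] dist 56.8
```

Request:
{"api": "send_rows", "payload": {"motion": "1 4.5 0.5 -0.2 0; 1 9 1 -0.4 0; 1 13.5 1.5 -0.6 0; 1 18 2 -0.8 0; 1 22.5 2.5 -1 0"}}

```text
clock: 7.2
eef_pos: [0.6823, 0.0664, 0.4565]
tool_rot: [-0.045, 0.946, 0.004, 0.322]
ft_force: [0.4, 1.5, 0.2]
grip_width: 0.0001
grasp_force: 0.0
```

Request:
{"api": "send_rows", "payload": {"motion": "1 4.5 0.5 -0.2 0; 1 9 1 -0.4 0; 1 13.5 1.5 -0.6 0; 1 18 2 -0.8 0; 1 22.5 2.5 -1 0"}}

```text
clock: 7.7
eef_pos: [0.4968, 0.0722, 0.3271]
tool_rot: [-0.045, 0.946, 0.004, 0.322]
ft_force: [0.1, 0.7, 0.5]
grip_width: -0.0004
grasp_force: 0.0
```

Request:
{"api": "send_rows", "payload": {"motion": "1 4.5 0.5 -0.3 0; 1 7 0.7 -0.5 0; 1 8 0.8 -0.5 0; 1 8 0.8 -0.5 0"}}

```text
clock: 8.1
eef_pos: [0.431, 0.0736, 0.2826]
tool_rot: [-0.045, 0.946, 0.004, 0.322]
ft_force: [0.3, -1.0, -0.5]
grip_width: 0.0002
grasp_force: 0.0
```

```bash
python3 g.py -160,78,130 -135,78,104 -90,78,104
```

```text
t 8.1 q [0.248, -0.39, -0.65, 0.664, -0.114, 0.114] p [0.431, 0.0736, 0.2826] cent mm [-167.5, 73.3, 282.6]
axes x [-0.789, -0.083, -0.609] y [-0.088, 0.996, -0.022] z [0.608, 0.037, -0.793] F [0.3, -1.0, -0.5] w 0.0002
-160,78,130 -> tool cm [8.7, 0.81, 12.54] dist 15.3
-135,78,104 -> tool cm [8.31, 0.91, 16.12] dist 18.2
-90,78,104 -> tool cm [4.74, 0.99, 18.86] dist 19.5
```

Request:
{"api": "send_rows", "payload": {"motion": "1 2.9 0.3 4 0; 1 5.8 0.6 8 0; 1 8.2 0.8 11.5 0; 1 8.7 0.8 12.5 0"}}

```text
clock: 8.5
eef_pos: [0.4366, 0.0782, 0.1257]
tool_rot: [-0.045, 0.947, 0.003, 0.318]
ft_force: [1.0, 0.0, -0.9]
grip_width: -0.0001
grasp_force: 0.0
```

Request:
{"api": "send_rows", "payload": {"motion": "1 -0.2 0 1.8 0; 1 -0.4 0.1 3.6 0; 1 -0.4 0.1 3.6 0"}}

```text
clock: 8.8
eef_pos: [0.4659, 0.0817, 0.1035]
tool_rot: [-0.045, 0.946, 0.004, 0.321]
ft_force: [-0.2, -0.1, 0.7]
grip_width: -0.0002
grasp_force: 0.0
```

```bash
python3 g.py -135,78,104 -90,78,102
```

```text
t 8.8 q [0.247, -0.024, -0.952, -0.003, -0.114, 0.114] p [0.4659, 0.0817, 0.1035] cent mm [-131.9, 77.7, 103.5]
axes x [-0.789, -0.082, -0.608] y [-0.087, 0.996, -0.022] z [0.608, 0.036, -0.793] F [-0.2, -0.1, 0.7] w -0.0002
-135,78,104 -> tool cm [0.22, 0.03, -0.23] dist 0.3
-90,78,102 -> tool cm [-3.23, 0.11, 2.67] dist 4.2
```

Before going in, a look to verify the finger position relative to the edge.

```bash
cat > look.py <<'E'
import sys
from h import *
n=sys.argv[1];C=np.load('p.npz')['C'];outs=[]
for c,(x0,y0,x1,y1) in(("top",tuple(map(int,sys.argv[2].split(',')))),("scene",tuple(map(int,sys.argv[3].split(','))))):
    im=vision.camera(c)[:,:,::-1];cv2.imwrite(f"pics/{n}_{c}.png",im);k=400/(x1-x0)
    outs.append(cv2.resize(im[y0:y1,x0:x1],None,fx=k,fy=k,interpolation=cv2.INTER_CUBIC))
H=max(i.shape[0] for i in outs)
cv2.imwrite(f"pics/{n}.png",np.hstack([cv2.copyMakeBorder(i,0,H-i.shape[0],0,0,0) for i in outs])[:600,:800])
print(proj("top",bot.get_obs()['eef_pos']),proj("scene",bot.get_obs()['eef_pos']))
E
python3 look.py a 262,150,402,290 250,100,390,240
```

```text
[[307.34398729 262.2178675 ]] [[340.59044132 197.36195998]]
```

View pics/a.png

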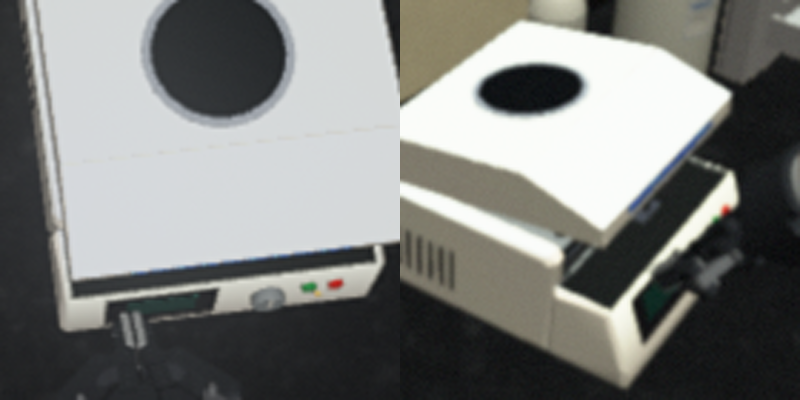

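```bash
python3 - <<'E'
from h import *
C=np.load('p.npz')['C']
for y in range(-40,45,10): print(y,np.round([proj("scene",tow(C,(-90,y,z)))[0] for z in(85,111,141)],0).tolist())
im=cv2.imread('pics/a_scene.png')[160:188,322:356];cv2.imwrite('pics/c.png',cv2.resize(im,None,fx=14,fy=14,interpolation=cv2.INTER_CUBIC))
E
```

```text
-40 [[346.0, 171.0], [348.0, 163.0], [349.0, 154.0]]
-30 [[344.0, 173.0], [346.0, 165.0], [347.0, 155.0]]
-20 [[342.0, 175.0], [344.0, 167.0], [346.0, 157.0]]
-10 [[341.0, 177.0], [342.0, 169.0], [344.0, 159.0]]
0 [[339.0, 179.0], [340.0, 171.0], [342.0, 161.0]]
10 [[337.0, 181.0], [338.0, 173.0], [340.0, 163.0]]
20 [[335.0, 183.0], [336.0, 175.0], [338.0, 165.0]]
30 [[333.0, 186.0], [334.0, 177.0], [336.0, 167.0]]
40 [[331.0, 188.0], [332.0, 179.0], [334.0, 170.0]]
```

View pics/c.png

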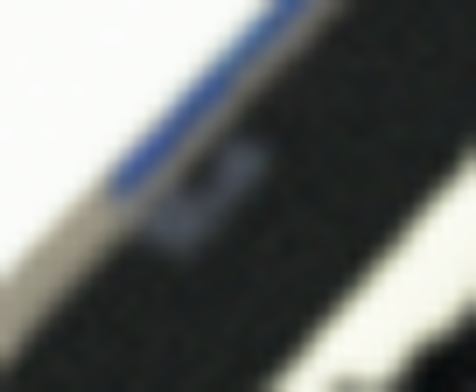

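The scene crop shows the lid edge and a small grey mark at about (337,174). That may be the catch near y≈10 to 20, but feeling will decide. Going in at the entry.

Request:
{"api": "send_rows", "payload": {"motion": "1 -0.8 0 0.7 0; 1 -1.6 0 1.4 0; 1 -2.4 0.1 2 0; 1 -3.2 0.1 2.6 0; 1 -3.2 0.1 2.6 0"}}

```text
clock: 9.4
eef_pos: [0.5061, 0.0863, 0.1034]
tool_rot: [-0.045, 0.946, 0.004, 0.322]
ft_force: [-0.8, 0.0, -0.5]
grip_width: -0.0
grasp_force: 0.0
```

```bash
python3 g.py -90,78,102 -90,45,102
```

```text
t 9.4 q [0.23, 0.056, -0.872, -0.007, -0.104, 0.1] p [0.5061, 0.0863, 0.1034] cent mm [-91.4, 78.0, 103.4]
axes x [-0.788, -0.082, -0.61] y [-0.088, 0.996, -0.022] z [0.609, 0.036, -0.792] F [-0.8, 0.0, -0.5] w -0.0
-90,78,102 -> tool cm [-0.03, 0.0, 0.2] dist 0.2
-90,45,102 -> tool cm [-0.03, -3.29, 0.29] dist 3.3
```

Request:
{"api": "send_rows", "payload": {"motion": "1 0 -0.8 0.1 0; 1 0 -1.6 0.1 0; 1 0 -2.4 0.1 0; 1 0 -3.2 0.1 0; 1 0 -3.2 0.1 0"}}

```text
clock: 9.9
eef_pos: [0.5072, 0.0527, 0.1022]
tool_rot: [-0.044, 0.946, 0.003, 0.321]
ft_force: [-0.7, -0.3, 0.3]
grip_width: -0.0005
grasp_force: 0.0
```

Request:
{"api": "send_rows", "payload": {"motion": "1 0 -0.2 0 0; 1 0 -0.4 0 0; 1 0 -0.4 0 0"}}

```text
clock: 10.2
eef_pos: [0.5076, 0.05, 0.1023]
tool_rot: [-0.045, 0.946, 0.004, 0.321]
ft_force: [0.6, 0.2, 1.6]
grip_width: -0.0001
grasp_force: 0.0
```

Request:
{"api": "send_rows", "payload": {"motion": "1 0 -0.2 0 0; 1 0 -0.4 0 0; 1 0 -0.4 0 0"}}

```text
clock: 10.5
eef_pos: [0.508, 0.046, 0.1023]
tool_rot: [-0.045, 0.946, 0.004, 0.321]
ft_force: [0.9, -0.6, 0.4]
grip_width: -0.0002
grasp_force: 0.0
```

Request:
{"api": "send_rows", "payload": {"motion": "1 0 -0.2 0 0; 1 0 -0.4 0 0; 1 0 -0.4 0 0"}}

```text
clock: 10.8
eef_pos: [0.5084, 0.0419, 0.1024]
tool_rot: [-0.045, 0.946, 0.004, 0.321]
ft_force: [0.3, -0.1, 0.2]
grip_width: -0.0001
grasp_force: 0.0
```

```bash
python3 g.py
```

```text
t 10.8 q [0.095, 0.049, -0.883, -0.015, -0.022, -0.007] p [0.5084, 0.0419, 0.1024] cent mm [-93.9, 33.6, 102.4]
axes x [-0.79, -0.083, -0.608] y [-0.087, 0.996, -0.022] z [0.607, 0.036, -0.794] F [0.3, -0.1, 0.2] w -0.0001
```

Request:
{"api": "send_rows", "payload": {"motion": "1 -0.25 0 0.2 0; 1 -0.25 -0.2 0.2 0; 1 -0.25 -0.4 0.2 0; 1 -0.25 -0.4 0.2 0"}}

```text
clock: 11.2
eef_pos: [0.5119, 0.0382, 0.1024]
tool_rot: [-0.045, 0.946, 0.004, 0.321]
ft_force: [-0.8, 0.4, 0.1]
grip_width: -0.0
grasp_force: 0.0
```

Request:
{"api": "send_rows", "payload": {"motion": "1 0 -0.2 0 0; 1 0 -0.4 0 0; 1 0 -0.4 0 0"}}

```text
clock: 11.5
eef_pos: [0.5122, 0.0342, 0.1025]
tool_rot: [-0.045, 0.946, 0.004, 0.321]
ft_force: [0.4, 0.9, 0.7]
grip_width: 0.0001
grasp_force: 0.0
```

Request:
{"api": "send_rows", "payload": {"motion": "1 0 -0.2 0 0; 1 0 -0.4 0 0; 1 0 -0.4 0 0"}}

```text
clock: 11.8
eef_pos: [0.5126, 0.0302, 0.1027]
tool_rot: [-0.045, 0.946, 0.004, 0.321]
ft_force: [0.4, 0.5, -0.1]
grip_width: -0.0001
grasp_force: 0.0
```

Request:
{"api": "send_rows", "payload": {"motion": "1 0 -0.2 0 0; 1 0 -0.4 0 0; 1 0 -0.4 0 0"}}

```text
clock: 12.1
eef_pos: [0.513, 0.0262, 0.1028]
tool_rot: [-0.045, 0.946, 0.004, 0.321]
ft_force: [-0.0, -0.5, -0.1]
grip_width: -0.0001
grasp_force: 0.0
```

```bash
python3 g.py
```

```text
t 12.1 q [0.047, 0.055, -0.875, -0.013, 0.007, -0.046] p [0.513, 0.0262, 0.1028] cent mm [-90.9, 17.6, 102.8]
axes x [-0.79, -0.083, -0.608] y [-0.087, 0.996, -0.022] z [0.607, 0.036, -0.794] F [-0.0, -0.5, -0.1] w -0.0001
```

Request:
{"api": "send_rows", "payload": {"motion": "1 0 -0.2 0 0; 1 0 -0.4 0 0; 1 0 -0.4 0 0"}}

```text
clock: 12.4
eef_pos: [0.5133, 0.0223, 0.1028]
tool_rot: [-0.045, 0.946, 0.004, 0.321]
ft_force: [-0.5, -0.5, 0.5]
grip_width: -0.0002
grasp_force: 0.0
```

Request:
{"api": "send_rows", "payload": {"motion": "1 0 -0.2 0 0; 1 0 -0.4 0 0; 1 0 -0.4 0 0"}}

```text
clock: 12.7
eef_pos: [0.5137, 0.0183, 0.1029]
tool_rot: [-0.045, 0.946, 0.004, 0.321]
ft_force: [-0.8, -0.4, -1.1]
grip_width: 0.0
grasp_force: 0.0
```

Request:
{"api": "send_rows", "payload": {"motion": "1 0 -0.2 0 0; 1 0 -0.4 0 0; 1 0 -0.4 0 0"}}

```text
clock: 13.0
eef_pos: [0.514, 0.0143, 0.103]
tool_rot: [-0.045, 0.946, 0.004, 0.321]
ft_force: [-0.1, 0.1, 0.1]
grip_width: 0.0001
grasp_force: 0.0
```

Request:
{"api": "send_rows", "payload": {"motion": "1 0 -0.2 0 0; 1 0 -0.4 0 0; 1 0 -0.4 0 0"}}

```text
clock: 13.3
eef_pos: [0.5144, 0.0103, 0.1031]
tool_rot: [-0.045, 0.946, 0.004, 0.321]
ft_force: [0.4, 0.0, 0.4]
grip_width: 0.0001
grasp_force: 0.0
```

Request:
{"api": "send_rows", "payload": {"motion": "1 0 -0.2 0 0; 1 0 -0.4 0 0; 1 0 -0.4 0 0"}}

```text
clock: 13.6
eef_pos: [0.5147, 0.0068, 0.1031]
tool_rot: [-0.045, 0.946, 0.004, 0.321]
ft_force: [0.2, 1.6, -0.7]
grip_width: -0.0001
grasp_force: 1.1
```

Request:
{"api": "send_rows", "payload": {"motion": "1 0 -0.2 0 0; 1 0 -0.4 0 0; 1 0 -0.4 0 0"}}

```text
clock: 13.9
eef_pos: [0.5151, 0.0027, 0.1032]
tool_rot: [-0.045, 0.946, 0.004, 0.321]
ft_force: [1.0, 2.9, -0.5]
grip_width: -0.0001
grasp_force: 1.4
```

```bash
python3 g.py
```

```text
t 13.9 q [-0.025, 0.057, -0.87, -0.009, 0.052, -0.103] p [0.5151, 0.0027, 0.1032] cent mm [-91.3, -6.0, 103.2]
axes x [-0.79, -0.083, -0.608] y [-0.088, 0.996, -0.021] z [0.607, 0.037, -0.794] F [1.0, 2.9, -0.5] w -0.0001
```

Soft contact of 1.6 then 2.9 N: that is the tab. I'll push about 4 mm further.

Request:
{"api": "send_rows", "payload": {"motion": "1 0 -0.2 0 0; 1 0 -0.4 0 0; 1 0 -0.4 0 0"}}

```text
clock: 14.2
eef_pos: [0.5152, -0.0014, 0.1032]
tool_rot: [-0.045, 0.946, 0.004, 0.321]
ft_force: [0.1, 4.9, -0.0]
grip_width: -0.0
grasp_force: 1.7
```

Request:
{"api": "send_rows", "payload": {"motion": "1 0 -0.1 0 0; 1 0 -0.1 0 0"}}

```text
clock: 14.4
eef_pos: [0.5153, -0.0024, 0.1032]
tool_rot: [-0.045, 0.946, 0.004, 0.321]
ft_force: [0.4, 4.7, 0.5]
grip_width: -0.0001
grasp_force: 1.9
```

```bash
python3 g.py -91,-11,115 -91,-11,130
```

```text
t 14.4 q [-0.04, 0.058, -0.869, -0.007, 0.061, -0.115] p [0.5153, -0.0024, 0.1032] cent mm [-91.7, -11.1, 103.2]
axes x [-0.79, -0.083, -0.607] y [-0.088, 0.996, -0.022] z [0.607, 0.036, -0.794] F [0.4, 4.7, 0.5] w -0.0001
-91,-11,115 -> tool cm [-0.77, -0.01, -0.9] dist 1.2
-91,-11,130 -> tool cm [-1.68, -0.04, -2.09] dist 2.7
```

Request:
{"api": "send_rows", "payload": {"motion": "1 -0.25 0 -0.3 0; 1 -0.5 0 -0.6 0; 1 -0.7 0 -0.9 0; 1 -0.7 0 -0.9 0"}}

```text
clock: 14.8
eef_pos: [0.5151, -0.0023, 0.1148]
tool_rot: [-0.045, 0.946, 0.003, 0.321]
ft_force: [-3.4, 3.1, -1.2]
grip_width: -0.0003
grasp_force: 2.0
```

Request:
{"api": "send_rows", "payload": {"motion": "1 -0.12 0 -0.16 0; 1 -0.24 0 -0.32 0; 1 -0.24 0 -0.32 0"}}

```text
clock: 15.1
eef_pos: [0.5154, -0.002, 0.1189]
tool_rot: [-0.045, 0.946, 0.004, 0.321]
ft_force: [-3.3, 2.8, -1.3]
grip_width: -0.0
grasp_force: 2.0
```

Request:
{"api": "send_rows", "payload": {"motion": "1 -0.12 0 -0.16 0; 1 -0.24 0 -0.32 0; 1 -0.24 0 -0.32 0"}}

```text
clock: 15.4
eef_pos: [0.5152, -0.0019, 0.1227]
tool_rot: [-0.045, 0.946, 0.004, 0.321]
ft_force: [-3.3, 3.2, -1.8]
grip_width: 0.0002
grasp_force: 2.4
```

Request:
{"api": "send_rows", "payload": {"motion": "1 -0.12 0 -0.16 0; 1 -0.24 0 -0.32 0; 1 -0.24 0 -0.32 0"}}

```text
clock: 15.7
eef_pos: [0.5153, -0.0019, 0.1268]
tool_rot: [-0.045, 0.946, 0.004, 0.321]
ft_force: [-2.4, 2.9, -2.4]
grip_width: -0.0001
grasp_force: 2.5
```

```bash
python3 g.py; python3 look.py b 262,150,402,290 250,80,390,220
```

```text
t 15.7 q [-0.039, 0.004, -0.834, 0.082, 0.059, -0.114] p [0.5153, -0.0019, 0.1268] cent mm [-91.6, -10.6, 126.8]
axes x [-0.79, -0.083, -0.607] y [-0.088, 0.996, -0.022] z [0.607, 0.036, -0.794] F [-2.4, 2.9, -2.4] w -0.0001
[[349.98217499 236.91121059]] [[343.56282445 164.16550619]]
```

View pics/b.png

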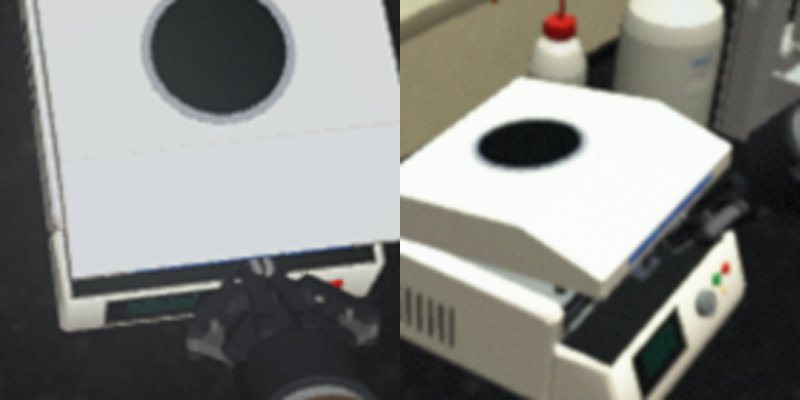

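```bash
cat > lidz.py <<'E'
import sys
from h import *
C=np.load('p.npz')['C']
a=cv2.imread('pics/scene0.png',0);b=cv2.imread(f'pics/{sys.argv[1]}_scene.png',0)
best=None
t=a[172:196,306:330]
m=cv2.matchTemplate(b[150:206,294:342],t,cv2.TM_CCOEFF_NORMED);_,v,_,l=cv2.minMaxLoc(m)
print('patch shift',l[0]+294-306,l[1]+150-172,v)
for th in(0,.02,.04,.06,.08): 
    A=.12+th; print(th,np.round(proj("scene",tow(C,(120-220*np.cos(A),116,120+220*np.sin(A))))[0],1))
for n,im in(('a',a),('b',b)):
    print(n,im[165:200,318].tolist())
E
python3 lidz.py b
```

```text
patch shift 0 -1 0.977279782295227
0 [320.4 186.1]
0.02 [320.4 184.5]
0.04 [320.3 182.8]
0.06 [320.2 181.2]
0.08 [320.1 179.5]
a [251, 251, 251, 251, 251, 251, 251, 251, 251, 251, 251, 251, 248, 235, 186, 138, 123, 124, 123, 128, 124, 96, 62, 41, 33, 34, 33, 30, 29, 30, 33, 32, 33, 33, 32]
b [251, 251, 251, 251, 251, 251, 251, 251, 251, 251, 250, 238, 192, 142, 125, 126, 123, 124, 116, 99, 80, 65, 50, 42, 35, 31, 31, 30, 28, 32, 32, 31, 32, 31, 31]
```

Request:
{"api": "send_rows", "payload": {"motion": "1 -0.12 0 -0.16 0; 1 -0.18 0 -0.24 0; 1 -0.18 0 -0.24 0"}}

```text
clock: 16.1
eef_pos: [0.5155, -0.0018, 0.13]
tool_rot: [-0.045, 0.946, 0.004, 0.321]
ft_force: [-4.2, 3.6, -1.6]
grip_width: -0.0002
grasp_force: 2.5
```

Request:
{"api": "send_rows", "payload": {"motion": "1 -0.12 0 -0.16 0; 1 -0.18 0 -0.24 0; 1 -0.18 0 -0.24 0"}}

```text
clock: 16.4
eef_pos: [0.5158, -0.0017, 0.1334]
tool_rot: [-0.045, 0.946, 0.004, 0.322]
ft_force: [-3.4, 3.1, -0.3]
grip_width: -0.0001
grasp_force: 2.7
```

Request:
{"api": "send_rows", "payload": {"motion": "1 -0.12 0 -0.16 0; 1 -0.24 0 -0.32 0; 1 -0.36 0 -0.48 0; 1 -0.36 0 -0.48 0"}}

```text
clock: 16.8
eef_pos: [0.516, -0.0017, 0.1397]
tool_rot: [-0.045, 0.946, 0.004, 0.322]
ft_force: [-1.8, 3.8, 0.5]
grip_width: -0.0001
grasp_force: 1.9
```

```bash
python3 g.py; python3 look.py d 262,150,402,290 250,80,390,220; python3 lidz.py d | head -1; python3 lidz.py d | tail -1
```

```text
t 16.8 q [-0.038, -0.022, -0.814, 0.125, 0.059, -0.113] p [0.516, -0.0017, 0.1397] cent mm [-90.8, -10.5, 139.7]
axes x [-0.789, -0.083, -0.609] y [-0.088, 0.996, -0.022] z [0.608, 0.036, -0.793] F [-1.8, 3.8, 0.5] w -0.0001
[[351.2432882  236.31160752]] [[343.98497031 159.83513362]]
patch shift 2 -4 0.9023727178573608
b [251, 251, 251, 251, 251, 251, 250, 243, 205, 147, 128, 122, 123, 120, 104, 64, 31, 25, 44, 65, 74, 64, 51, 41, 32, 34, 33, 33, 32, 31, 28, 32, 33, 28, 32]
```

Lid front corner has risen about 6 px (θ≈0.07, 15 mm), so the lid is past the catch. Swinging it up along its arc.

```bash
python3 g.py -83,-10,165 -70,-10,196 -53,-10,224 -32,-10,249 -7,-10,271
```

```text
t 16.9 q [-0.038, -0.021, -0.814, 0.125, 0.059, -0.113] p [0.516, -0.0017, 0.1396] cent mm [-90.8, -10.5, 139.6]
axes x [-0.789, -0.083, -0.609] y [-0.088, 0.996, -0.022] z [0.608, 0.036, -0.793] F [-2.4, 2.0, 1.2] w 0.0001
-83,-10,165 -> tool cm [-2.17, 0.01, -1.54] dist 2.7
-70,-10,196 -> tool cm [-5.09, -0.04, -3.2] dist 6.0
-53,-10,224 -> tool cm [-8.14, -0.07, -4.39] dist 9.2
-32,-10,249 -> tool cm [-11.33, -0.09, -5.09] dist 12.4
-7,-10,271 -> tool cm [-14.65, -0.09, -5.31] dist 15.6
```

Request:
{"api": "send_rows", "payload": {"motion": "1 -0.7 0 -0.6 0; 1 -1.4 0 -1.1 0; 1 -2.2 0 -1.5 0; 1 -3.2 0 -2.1 0; 1 -4.1 0 -2.7 0"}}

```text
clock: 17.4
eef_pos: [0.5316, -0.0001, 0.1859]
tool_rot: [-0.044, 0.946, 0.003, 0.321]
ft_force: [-0.7, -0.9, -1.5]
grip_width: 0.0003
grasp_force: 0.6
```

Request:
{"api": "send_rows", "payload": {"motion": "1 -1 0 -0.5 0; 1 -2 0 -0.9 0; 1 -3 0 -1.3 0; 1 -4 0 -1.7 0; 1 -5 0 -2 0"}}

```text
clock: 17.9
eef_pos: [0.5596, 0.0041, 0.2327]
tool_rot: [-0.045, 0.946, 0.004, 0.322]
ft_force: [0.8, -0.4, -1.2]
grip_width: -0.0003
grasp_force: 0.3
```

Request:
{"api": "send_rows", "payload": {"motion": "1 -1 0 -0.2 0; 1 -2 0 -0.4 0; 1 -3.2 0 -0.5 0; 1 -4.3 0 -0.6 0; 1 -5.5 0 -0.6 0"}}

```text
clock: 18.4
eef_pos: [0.5993, 0.0088, 0.2704]
tool_rot: [-0.045, 0.946, 0.004, 0.321]
ft_force: [-0.7, 0.6, 0.0]
grip_width: -0.0001
grasp_force: 0.1
```

```bash
python3 g.py; python3 look.py e 230,90,430,290 190,20,390,220
```

```text
t 18.4 q [-0.005, -0.023, -0.415, 0.526, 0.04, -0.088] p [0.5993, 0.0088, 0.2704] cent mm [-6.9, -8.8, 270.4]
axes x [-0.79, -0.083, -0.608] y [-0.088, 0.996, -0.022] z [0.607, 0.036, -0.794] F [-0.7, 0.6, 0.0] w -0.0001
[[360.26121908 183.58741762]] [[318.05610011 100.60715677]]
```

View pics/e.png

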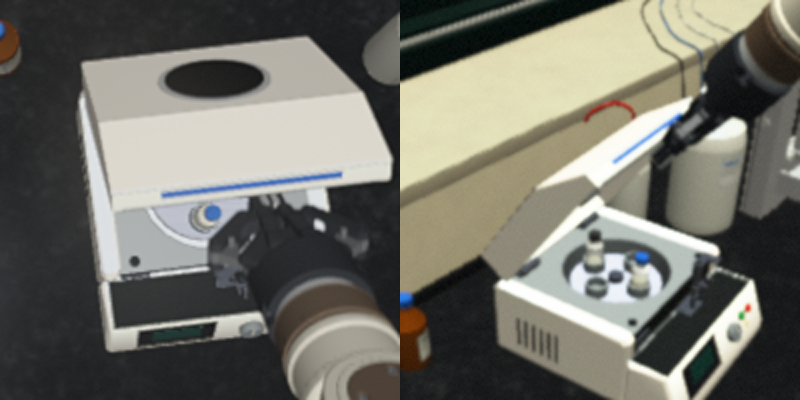

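The lid is up at about 0.75 rad, with the blue-capped vial in the near cup and the black one in the far cup. Backing off clear and opening the fingers.

Request:
{"api": "send_rows", "payload": {"motion": "1 2 0.2 -1 0; 1 5 0.4 -3 0; -1 8 0.7 -5 0; -1 11 1 -7.5 0; -1 12 1 -8.5 0"}}

```text
clock: 19.0
eef_pos: [0.4474, 0.0057, 0.262]
tool_rot: [-0.045, 0.947, 0.004, 0.319]
ft_force: [-0.5, -1.2, 0.6]
grip_width: 0.0432
grasp_force: 0.0
```

Request:
{"api": "send_rows", "payload": {"motion": "0.2 0 0 0 0; 0.2 0 0 0 0; 0.2 0 0 0 0"}}

```text
clock: 19.3
eef_pos: [0.4521, 0.0056, 0.2642]
tool_rot: [-0.045, 0.946, 0.004, 0.321]
ft_force: [0.0, -0.6, -0.2]
grip_width: 0.034
grasp_force: 0.0
```

```bash
python3 g.py; python3 look.py f 250,60,400,260 210,20,390,260; python3 - <<'E'
from h import *
for c in("top","scene"):
    for t in("vial_blue_centre","vial_black_centre","lid","centrifuge"): print(c,t,[(np.round(b['rect'],1).tolist(),round(b['conf'],2)) for b in boxes_of(c,t)][:3])
E
```

```text
t 19.3 q [-0.02, -0.345, -0.675, 0.588, 0.048, -0.099] p [0.4521, 0.0056, 0.2642] cent mm [-153.7, 3.4, 264.2]
axes x [-0.789, -0.083, -0.608] y [-0.088, 0.996, -0.022] z [0.607, 0.036, -0.794] F [0.0, -0.6, -0.2] w 0.034
[[363.59620086 272.2433672 ]] [[376.09218596 125.87144093]]
top vial_blue_centre [([332.1, 200.8, 13.3, 14.4], 0.65)]
top vial_black_centre [([333.4, 163.1, 12.7, 15.1], 0.64)]
top lid [([343.9, 102.2, 147.6, 79.2], 0.77)]
top centrifuge [([341.9, 166.2, 146.7, 202.1], 0.91)]
scene vial_blue_centre []
scene vial_black_centre [([289.3, 143.1, 7.4, 16.7], 0.41)]
scene lid [([255.9, 103.0, 75.1, 115.7], 0.56)]
scene centrifuge [([290.6, 139.1, 154.6, 196.0], 0.93)]
```

View pics/f.png

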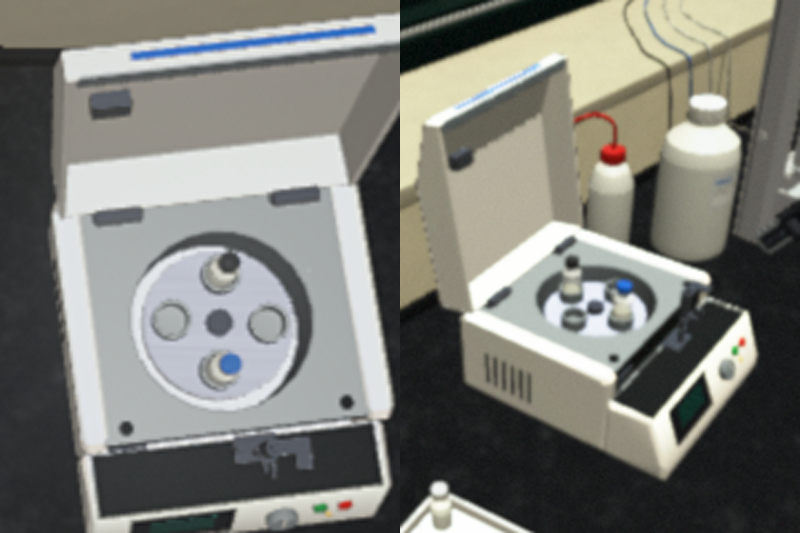

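```bash
python3 - <<'E'
from h import *
C=np.load('p.npz')['C'];c,s=np.cos(C[2]),np.sin(C[2])
def cent(w): d=w[:2]-C[:2];return np.round(1000*np.array([c*d[0]+s*d[1],-s*d[0]+c*d[1],w[2]]),1)
# segment blue cap
for cam,(x0,y0,x1,y1) in(("top",(325,185,350,208)),("scene",(300,138,322,160))):
    im=cv2.imread(f'pics/f_{cam}.png')[y0:y1,x0:x1].astype(int);b=im[...,0]-im[...,2];m=b>60
    ys,xs=np.nonzero(m);u=(xs.mean()+x0,ys.mean()+y0);print(cam,m.sum(),np.round(u,1))
    for z in(.146,.149,.152): w=ray(cam,u,z);print(z,np.round(w,4),cent(w))
for k,u in(('hub',(332.1,180.7)),('black',(250+229/2.667,60+262/2.667))):
    for z in(.105,.15): w=ray('top',u,z);print(k,z,np.round(w,4),cent(w))
print(proj('top',tow(C,(30,0,115))),[proj('top',tow(C,(30-38,0,149)))])
E
```

```text
top 46 [336.1 196. ]
0.146 [0.5952 0.0278 0.146 ] [ -9.   10.5 146. ]
0.149 [0.5948 0.0283 0.149 ] [ -9.3  11.  149. ]
0.152 [0.5944 0.0289 0.152 ] [ -9.7  11.6 152. ]
scene 38 [310.6 148.2]
0.146 [0.6005 0.021  0.146 ] [ -4.5   3.2 146. ]
0.149 [0.598  0.0247 0.149 ] [ -6.6   7.  149. ]
0.152 [0.5955 0.0283 0.152 ] [ -8.7  10.9 152. ]
hub 0.105 [0.6326 0.0281 0.105 ] [ 28.2   6.8 105. ]
hub 0.15 [0.6253 0.0358 0.15  ] [ 21.7  15.3 150. ]
black 0.105 [0.6806 0.0193 0.105 ] [ 75.  -7. 105.]
black 0.15 [0.6709 0.0274 0.15  ] [ 66.2   2.1 150. ]
[[336.07522309 178.75735967]] [array([[341.531905  , 194.78491249]])]
```

Lid stands fully open. The blue cap is at world (0.595, 0.028), which agrees between the two cameras at z≈0.150–0.152. The cup spacing checks too: 76 mm to the black cap.

```bash
cat > w.py <<'E'
import sys
from h import *
exec(open('s.py').read().split('\n',1)[1])
for a in sys.argv[1:]:
    w=np.array([float(v) for v in a.split(',')]);print(a,'-> tool cm',np.round(100*(r.T@(w-p)),2).tolist(),'dist',round(100*np.linalg.norm(w-p),1))
E
python3 w.py .6065,.029,.19
```

```text
t 19.8 q [-0.02, -0.346, -0.676, 0.589, 0.048, -0.099] p [0.4512, 0.0055, 0.2638] cent mm [-154.5, 3.5, 263.8]
axes x [-0.79, -0.083, -0.607] y [-0.088, 0.996, -0.022] z [0.607, 0.036, -0.794] F [-0.5, -0.3, 0.3] w 0.0339
.6065,.029,.19 -> tool cm [-7.98, 1.13, 15.36] dist 17.3
```

Request:
{"api": "send_rows", "payload": {"motion": "0 -2.4 0.3 4 0; 0 -4.6 0.6 8 0; 0 -6.8 0.9 12 0; 0 -8 1.1 15 0; 0 -8 1.1 15.4 0"}}

```text
clock: 20.3
eef_pos: [0.6085, 0.0292, 0.1871]
tool_rot: [-0.045, 0.947, 0.004, 0.319]
ft_force: [-0.7, -0.2, -0.9]
grip_width: 0.0429
grasp_force: 0.0
```

Request:
{"api": "send_rows", "payload": {"motion": "0 0 0 0 0; 0 0 0 0 0"}}

```text
clock: 20.5
eef_pos: [0.6062, 0.0285, 0.19]
tool_rot: [-0.045, 0.946, 0.004, 0.321]
ft_force: [-0.9, 0.1, 0.3]
grip_width: 0.0423
grasp_force: 0.0
```

```bash
python3 w.py .6065,.029,.12; python3 look.py g 300,150,380,240 270,90,350,180
```

```text
t 20.5 q [0.042, 0.076, -0.544, 0.298, 0.011, -0.05] p [0.6062, 0.0285, 0.19] cent mm [2.0, 10.0, 190.0]
axes x [-0.79, -0.083, -0.607] y [-0.088, 0.996, -0.022] z [0.607, 0.036, -0.794] F [-0.9, 0.1, 0.3] w 0.0423
.6065,.029,.12 -> tool cm [4.22, 0.2, 5.58] dist 7.0
[[339.84364214 187.07312711]] [[308.2193823  133.11829363]]
```

View pics/g.png

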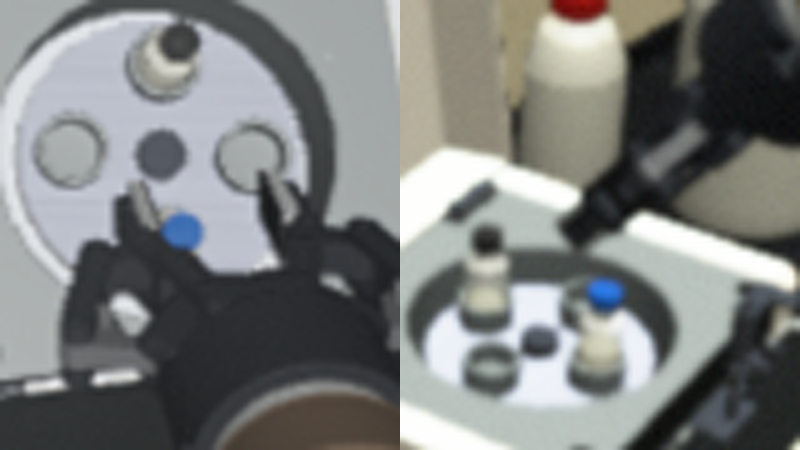

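Request:
{"api": "send_rows", "payload": {"motion": "0 1.4 0.1 1.9 0; 0 2.8 0.2 3.7 0; 0 3.6 0.3 4.8 0; 0 4.2 0.3 5.6 0; 0 4.2 0.3 5.6 0"}}

```text
clock: 21.1
eef_pos: [0.606, 0.0299, 0.1192]
tool_rot: [-0.045, 0.946, 0.004, 0.32]
ft_force: [-0.5, -0.1, -0.1]
grip_width: 0.0429
grasp_force: 0.0
```

```bash
python3 w.py
```

```text
t 21.1 q [0.045, 0.187, -0.646, 0.086, 0.008, -0.047] p [0.606, 0.0299, 0.1192] cent mm [1.9, 11.5, 119.2]
axes x [-0.791, -0.083, -0.606] y [-0.088, 0.996, -0.022] z [0.605, 0.036, -0.795] F [-0.5, -0.1, -0.1] w 0.0429
```

Request:
{"api": "send_rows", "payload": {"motion": "0.42 0 0 0 0; 0.42 0 0 0 0; 0.42 0 0 0 0"}}

```text
clock: 21.4
eef_pos: [0.6081, 0.0302, 0.1214]
tool_rot: [-0.045, 0.946, 0.004, 0.322]
ft_force: [-0.3, -1.1, 0.1]
grip_width: 0.0246
grasp_force: 0.0
```

Request:
{"api": "send_rows", "payload": {"motion": "0.5 0 0 0 0; 0.5 0 0 0 0"}}

```text
clock: 21.6
eef_pos: [0.6082, 0.0302, 0.1211]
tool_rot: [-0.045, 0.946, 0.004, 0.322]
ft_force: [-1.3, -0.6, 2.7]
grip_width: 0.0213
grasp_force: 9.3
```

Request:
{"api": "send_rows", "payload": {"motion": "1 0 0 0 0; 1 0 0 0 0; 1 0 0 0 0"}}

```text
clock: 21.9
eef_pos: [0.6084, 0.0302, 0.1213]
tool_rot: [-0.045, 0.946, 0.004, 0.322]
ft_force: [-1.0, -0.1, 5.8]
grip_width: 0.0199
grasp_force: 58.5
```

Request:
{"api": "send_rows", "payload": {"motion": "1 -0.6 0 -0.8 0; 1 -1.8 0 -2.4 0; 1 -4.2 0 -5.6 0; 1 -6.6 0 -8.8 0; 1 -6.6 0 -8.8 0"}}

```text
clock: 22.4
eef_pos: [0.6101, 0.0328, 0.238]
tool_rot: [-0.045, 0.944, 0.004, 0.327]
ft_force: [0.6, -0.1, 0.4]
grip_width: 0.0199
grasp_force: 59.4
```

```bash
python3 w.py; python3 look.py i 300,130,400,240 270,60,370,160;python3 - <<'E'
from h import *
T=np.load('p.npz')['T'];print(tow(T,[(-15,0,4),(42,50,31),(42,-50,31)]),T)
E
```

```text
t 22.4 q [0.051, 0.024, -0.467, 0.413, 0.005, -0.043] p [0.6101, 0.0328, 0.238] cent mm [6.4, 13.9, 238.0]
axes x [-0.782, -0.083, -0.618] y [-0.088, 0.996, -0.022] z [0.617, 0.037, -0.786] F [0.6, -0.1, 0.4] w 0.0199
[[341.69031081 183.90311728]] [[308.43000667 119.33599003]]
[[0.52315928 0.35791738 0.004     ]
 [0.56944323 0.41797398 0.031     ]
 [0.58873404 0.31985229 0.031     ]] [0.53787753 0.360811   0.19412501]
```

View pics/i.png

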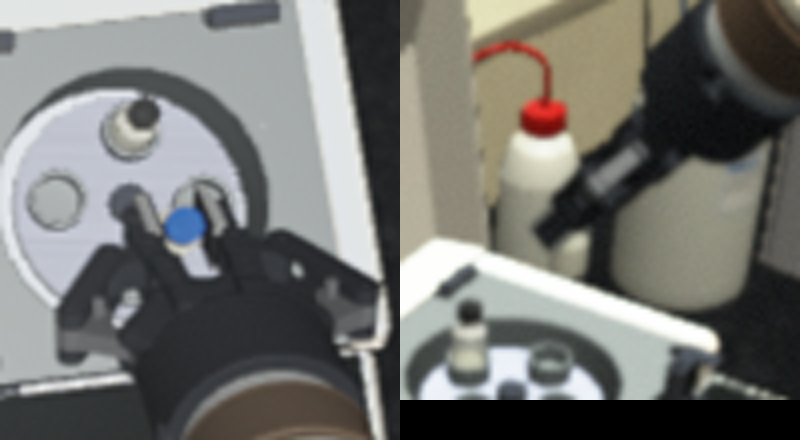

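```bash
python3 w.py .5364,.3586,.2
```

```text
t 22.5 q [0.051, 0.028, -0.475, 0.412, 0.005, -0.043] p [0.6064, 0.0326, 0.2309] cent mm [2.6, 14.1, 230.9]
axes x [-0.789, -0.083, -0.609] y [-0.088, 0.996, -0.022] z [0.608, 0.036, -0.793] F [0.0, -0.1, -1.4] w 0.0203
.5364,.3586,.2 -> tool cm [4.69, 33.15, -0.62] dist 33.5
```

Request:
{"api": "send_rows", "payload": {"motion": "1 0.3 3 -0.1 0; 1 0.8 7 -0.2 0; 1 1.5 11.5 -0.3 0; 1 2.2 16 -0.3 0; 1 2.8 20 -0.4 0"}}

```text
clock: 23.0
eef_pos: [0.5617, 0.2301, 0.2081]
tool_rot: [-0.046, 0.947, 0.003, 0.319]
ft_force: [0.1, -0.3, -0.4]
grip_width: 0.0198
grasp_force: 59.4
```

Request:
{"api": "send_rows", "payload": {"motion": "1 0.6 4.5 0 0; 1 1.2 8.5 -0.1 0; 1 1.7 11.5 -0.2 0; 1 1.9 13.1 -0.2 0; 1 1.9 13.1 -0.2 0"}}

```text
clock: 23.5
eef_pos: [0.5349, 0.3592, 0.1961]
tool_rot: [-0.047, 0.946, 0.003, 0.319]
ft_force: [-0.1, -0.9, -1.2]
grip_width: 0.02
grasp_force: 59.4
```

Request:
{"api": "send_rows", "payload": {"motion": "1 0 0 0 0; 1 0 0 0 0"}}

```text
clock: 23.7
eef_pos: [0.5364, 0.3563, 0.1982]
tool_rot: [-0.045, 0.946, 0.003, 0.321]
ft_force: [-0.3, -1.0, 0.4]
grip_width: 0.02
grasp_force: 59.4
```

```bash
python3 w.py .5364,.3586,.06 .5364,.3586,.03; python3 look.py j 130,130,260,270 160,190,290,330
```

```text
t 23.7 q [0.776, 0.213, -0.331, 0.506, -0.412, 0.571] p [0.5364, 0.3563, 0.1982] cent mm [-32.9, 343.3, 198.2]
axes x [-0.791, -0.082, -0.607] y [-0.086, 0.996, -0.023] z [0.606, 0.034, -0.795] F [-0.3, -1.0, 0.4] w 0.02
.5364,.3586,.06 -> tool cm [8.36, 0.55, 10.99] dist 13.8
.5364,.3586,.03 -> tool cm [10.19, 0.62, 13.37] dist 16.8
[[163.97172367 222.6766622 ]] [[227.79281567 215.25705527]]
```

View pics/j.png

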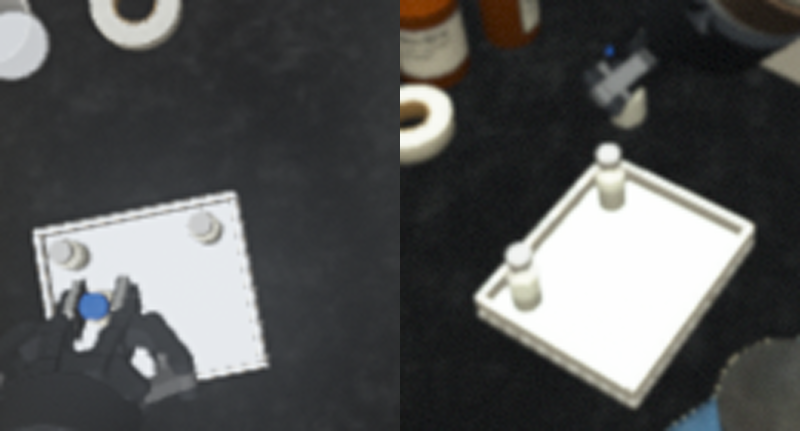

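```bash
python3 - <<'E'
from h import *
k=400/130
for c,x0,y0,off in(("scene",160,190,400),("top",130,130,0)):
    for P in((.5232,.3556,.175),(.5232,.3556,.2291)): print(c,np.round((proj(c,P)[0]-[x0,y0])*k+[off,0],0))
im=cv2.imread('pics/j_scene.png')[195:245,205:255]; im2=cv2.imread('pics/j_top.png')[205:255,140:190]
o=np.hstack([cv2.resize(i,(400,400),interpolation=cv2.INTER_CUBIC) for i in(im,im2)]);cv2.imwrite('pics/k.png',o)
E
```

```text
scene [628. 116.]
scene [622.  51.]
top [113. 310.]
top [ 94. 305.]
```

View pics/k.png

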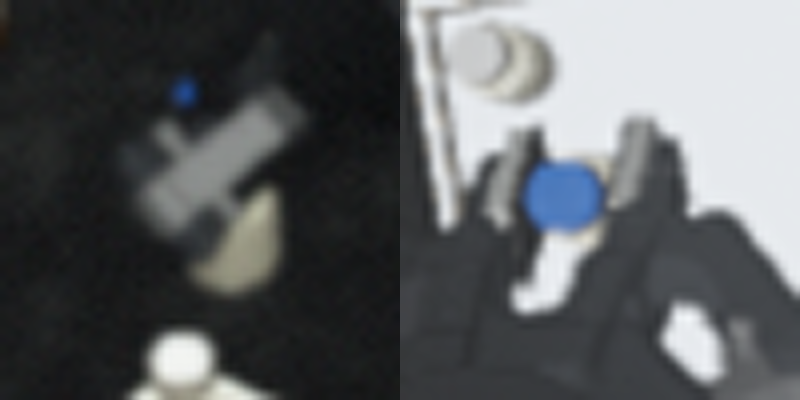

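The vial hangs upright: cap and base project within about 1 mm of the expected points. Lowering it to the tray floor.

Request:
{"api": "send_rows", "payload": {"motion": "1 2.4 0.2 3.2 0; 1 4.8 0.3 6.4 0; 1 7.2 0.4 9.6 0; 1 9 0.5 11.8 0; 1 10.1 0.6 13.2 0"}}

```text
clock: 24.3
eef_pos: [0.5352, 0.3579, 0.0298]
tool_rot: [-0.045, 0.947, 0.002, 0.319]
ft_force: [0.3, 1.3, -1.3]
grip_width: 0.0196
grasp_force: 59.4
```

Request:
{"api": "send_rows", "payload": {"motion": "1 0 0 0 0; 1 0 0 0 0; 1 0 0 0 0"}}

```text
clock: 24.6
eef_pos: [0.5373, 0.3609, 0.0346]
tool_rot: [-0.044, 0.946, 0.005, 0.322]
ft_force: [-0.6, 0.3, -0.0]
grip_width: 0.0198
grasp_force: 59.4
```

Request:
{"api": "send_rows", "payload": {"motion": "1 0.12 0 0.16 0; 1 0.12 0 0.16 0; 1 0.12 0 0.16 0"}}

```text
clock: 24.9
eef_pos: [0.5364, 0.3606, 0.0314]
tool_rot: [-0.045, 0.946, 0.004, 0.321]
ft_force: [0.5, -0.8, -0.5]
grip_width: 0.0198
grasp_force: 59.4
```

```bash
python3 w.py
```

```text
t 24.9 q [0.782, 0.466, -0.517, 0.065, -0.414, 0.575] p [0.5364, 0.3606, 0.0314] cent mm [-32.5, 347.6, 31.4]
axes x [-0.789, -0.082, -0.608] y [-0.088, 0.996, -0.021] z [0.608, 0.037, -0.793] F [0.5, -0.8, -0.5] w 0.0198
```

Request:
{"api": "send_rows", "payload": {"motion": "1 0.06 0 0.08 0; 1 0.12 0 0.16 0; 1 0.12 0 0.16 0; 1 0.12 0 0.16 0"}}

```text
clock: 25.3
eef_pos: [0.5361, 0.3602, 0.0284]
tool_rot: [-0.045, 0.946, 0.004, 0.321]
ft_force: [-0.9, 0.2, -0.5]
grip_width: 0.02
grasp_force: 59.4
```

Request:
{"api": "send_rows", "payload": {"motion": "1 0.06 0 0.08 0; 1 0.06 0 0.08 0; 1 0.06 0 0.08 0"}}

```text
clock: 25.6
eef_pos: [0.5362, 0.3602, 0.0275]
tool_rot: [-0.045, 0.946, 0.004, 0.321]
ft_force: [-0.7, 0.3, -0.5]
grip_width: 0.0198
grasp_force: 59.4
```

Request:
{"api": "send_rows", "payload": {"motion": "1 0.06 0 0.08 0; 1 0.06 0 0.08 0; 1 0.06 0 0.08 0"}}

```text
clock: 25.9
eef_pos: [0.5367, 0.3605, 0.0273]
tool_rot: [-0.045, 0.946, 0.004, 0.322]
ft_force: [-0.6, -0.8, 3.8]
grip_width: 0.0198
grasp_force: 59.7
```

Request:
{"api": "send_rows", "payload": {"motion": "0.4 0 0 0 0; 0.2 0 0 0 0; 0.1 0 0 0 0; 0.1 0 0 0 0"}}

```text
clock: 26.3
eef_pos: [0.5359, 0.3601, 0.0261]
tool_rot: [-0.045, 0.946, 0.004, 0.321]
ft_force: [-0.1, 0.7, 0.4]
grip_width: 0.0383
grasp_force: 0.0
```

Request:
{"api": "send_rows", "payload": {"motion": "0.1 0 0 -1.5 0; 0.1 0 0 -4 0; 0.1 0 0 -7 0; 0.1 0 0 -11 0; 0.1 0 0 -14 0"}}

```text
clock: 26.8
eef_pos: [0.4502, 0.3551, 0.139]
tool_rot: [-0.045, 0.946, 0.004, 0.321]
ft_force: [-0.0, 0.4, 0.6]
grip_width: 0.0383
grasp_force: 0.0
```

Request:
{"api": "send_rows", "payload": {"motion": "0.1 0 0 -4 0; 0.1 0 -4 -6 0; 0.1 0 -9 -6 0; 0.1 0 -13 -6 0; 0.1 0 -13 -6 0"}}

```text
clock: 27.3
eef_pos: [0.4249, 0.2186, 0.1874]
tool_rot: [-0.043, 0.946, 0.002, 0.32]
ft_force: [0.8, -0.5, -0.4]
grip_width: 0.0383
grasp_force: 0.0
```

```bash
python3 w.py; python3 look.py l 130,20,390,270 150,20,390,330;  python3 - <<'E'
from h import *
for c in("top","scene"):
    for t in("vial_blue_centre","vial_black_centre"): print(c,t,[(np.round(b['rect'],1).tolist(),round(b['conf'],2)) for b in boxes_of(c,t)][:3])
E
```

```text
t 27.3 q [0.715, -0.123, -0.725, 0.427, -0.383, 0.516] p [0.4249, 0.2186, 0.1874] cent mm [-158.3, 218.2, 187.4]
axes x [-0.791, -0.08, -0.607] y [-0.083, 0.996, -0.024] z [0.606, 0.031, -0.795] F [0.8, -0.5, -0.4] w 0.0383
[[235.75274813 283.74145607]] [[320.74534275 210.41159911]]
top vial_blue_centre [([176.9, 235.9, 15.3, 7.5], 0.61)]
top vial_black_centre [([333.9, 162.6, 13.7, 15.9], 0.55), ([195.3, 203.8, 8.3, 7.8], 0.21)]
scene vial_blue_centre [([239.9, 275.2, 8.4, 21.9], 0.74)]
scene vial_black_centre [([288.4, 141.1, 9.8, 17.2], 0.7)]
```

View pics/l.png

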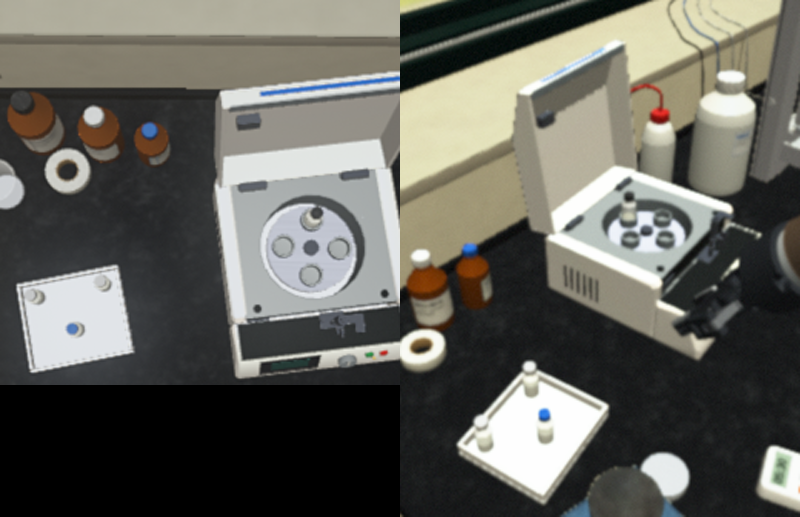

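The blue-capped vial stands upright in the tray. The grey vials and the black one are where they were, the lid is wide open, and the arm is clear of everything.

```bash
python3 -c "
from workcell import workorder;print(workorder.job_done())"
```

```text
the job is handed in; nothing more can be done
None
```

The job is handed in: the catch was released with about 5 N, the lid stands wide open by itself, and the blue-capped vial stands upright on the tray floor, with the other vials left in place, at about 27 s of the 67 s allowed.

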